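# Pack the blue stamp kit for the ski badge test

### The job

Turn the yellow swing tab on the grey kit box well aside (about a quarter turn, either way), lift out the clear cover by its black handle and lay it flat on the cork mat, centred and square with it. Then pack the blue things into the open box: the blue stamp upright in the compartment next to the tab, the blue ink pad flat in the middle one and the roll of blue tape flat in the one farthest from the tab. Leave the red stamp and the red ink pad where they are.

Things in the scene. Friction and masses are not known exactly. Their poses are not given: they have to be found in the camera images.
- kit: Grey fixed box, 232 (x) x 122 (y) x 58 high to its rim. Origin: on the table under the middle compartment's centre; z up, +x towards the end with the tab. Compartments, each 58 (x) x 100 (y), are centred at x = +63 (next to the tab), 0 and -63 (farthest), y = 0; white floors 4 above the table, partitions 5 thick, 52 high; on these the cover lies, inside the rim.
- tab (a joint): Angle of the yellow swing tab about its vertical pivot, -1.65 to 1.65 rad, positive counter-clockwise from above. At 0 it points straight over the cover, overlapping its edge by 10; beyond about 1.2 either way it is clear of it. It stays where it is left; light friction (about 1 N at the post).
- tab_post (a point): Middle of the upright yellow post on the swing tab, the part to take or push: 12 in diameter, 24 high, standing on the 4 thick tab. The point is 12 above the tab's upper face, 74.5 above the table. Its x axis points from the pivot to the post; the pivot is 18 from the point along -x. z up.
- cover_handle (a point): Clear, faintly blue flat cover 190 (x) x 106 (y) x 4, about 110 g, loose, with a black bar handle in its middle, 34 (x) x 14 (y) x 24 high. The point is the centre of the handle, 16 above the cover's underside (68 above the table while in the box); z up. 2 of play all round in the rim; it lifts straight up once the tab is clear.
- mat: Flat cork mat where the cover goes, fixed, 240 (x) x 150 (y) x 3 thick. Origin at the centre of its underside, on the table; z up.
- blue_stamp_mid (a point): Blue rubber stamp standing upright, 46 high: round blue base 36 in diameter and 14 high with a black sole, a neck 14 thick, and a round knob 24 in diameter from 27 to 43 above its underside. The point is on its axis, 23 above its underside; z up. About 50 g, loose.
- blue_pad_mid (a point): Flat closed blue ink pad, a case 40 (x) x 30 (y) x 18 high with a black seam and a small white patch on top. The point is its centre, 9 above its underside; z up. About 40 g, loose.
- blue_tape_mid (a point): Roll of blue tape lying flat: a ring 42 in outer diameter, 26 hole, 20 high. The point is its centre, 10 above its underside; z up. About 35 g, loose.
- red_stamp_mid (a point): Look-alike to leave alone. Red rubber stamp standing upright, 46 high: round red base 36 in diameter and 14 high with a black sole, a neck 14 thick, and a round knob 24 in diameter from 27 to 43 above its underside. The point is on its axis, 23 above its underside; z up. About 50 g, loose.
- red_pad_mid (a point): Look-alike to leave alone. Flat closed red ink pad, a case 40 (x) x 30 (y) x 18 high with a black seam and a small white patch on top. The point is its centre, 9 above its underside; z up. About 40 g, loose.
Things that resemble listed ones, but are neither listed nor needed, are in the scene too. Leave any green or turquoise look-alike of the part that bears blue_stamp_mid alone.

How it is judged:
By the outcome, as a careful person would: the job done as asked, in the order asked, and still so for the second after the job is handed in, with the robot touching nothing.
It also fails if it takes over 128 s, if anything falls off the work surface, if the arm or the gripper's body presses on something with over 40 N, if the wrist force passes 120 N, or if a joint passes its speed limit or range.

### The arm

A 6-joint arm with a two-finger parallel gripper is mounted at the origin on the work surface. World frame = base frame: x ahead of the robot, y to its left, z up, the work surface at z = 0. Lengths are in m, angles in rad, forces in N, time in s.
With the tool pointing down it reaches from about 0.3 to 0.775 m from the base axis. Payload 14.6 kg.
Tool frame: the origin (TCP) lies at the very end of the fingers, on their centre line; the grasp point (between the pads) lies 19 mm behind it; z points along the fingers, x is the direction in which the jaws open and shut, and the axes are right-handed (so a half turn about z gives the same grasp; the last joint's range is limited). The gripper opens to 94 mm and grips with 3 to 60 N. Pads are 16 mm wide; open, the fingers measure 119 mm over their backs; the gripper's body (75 mm by 177 mm) begins 78 mm behind the grasp point.
Start: joints at [1.044, 0.3, 1.521, -0, 1.321, -0.067], TCP at [0.244, 0.493, 0.205] pointing down, gripper open.
Joint ranges: [-3.03, 3.03], [-0.79, 2.21], [0.23, 2.52], [-1.04, 4.18], [0, 3.07], [-2.55, 2.55]. Speed limits (rad/s): [2.22, 2.22, 2.57, 3.14, 3.14, 3.14].

### API

Orientations are given as [roll, pitch, yaw] about the fixed x, y, z axes, in that order (R = Rz(yaw) Ry(pitch) Rx(roll)).
In Python, from station import ctrl gives the robot as it stands.
- The arm moves only by the shell command python3 -m inch 'ROWS' [FORCE]. ROWS is JSON, one flat list of numbers, 7 for each row, row after row: the shift along the tool's x, y, z in cm, then the turn, a rotation vector about the tool's x, y, z in rad, then the opening, from 0 (shut) to 1 (fully open). In form: [tx, ty, tz, wx, wy, wz, claw, tx, ty, tz, wx, wy, wz, claw, ...]. A call has 1 to 20 rows; each row shifts and turns the commanded pose from where the row before left it, along the tool's axes as they then stand; what a row does not reach is not made up. A row lasts 1/8 s, in which the tool goes at most 62.5 mm and 10.7 degrees, less where a joint would pass 70% of its speed; a pose out of reach is approached as far as the arm can. A call is refused whole if a number of a shift passes 6.25 or a number of a turn 0.188, either way. A call with a gripper value outside its range is refused whole. The fingers move at their own pace and stop on an object; FORCE is the grip in N (left out, the last holds). Time passes only in rows, so rows that do not move let the fingers close. It gives the time, the measured TCP pose, the force and the opening at its end, in the units of the state.
- ctrl.get_obs(): the state, without advancing time (a new reading comes with each control period).
- ctrl.camera(name): name is "scene" or "top"; returns (picture, depth): 400x640x3 uint8, red, green, blue; 400x640 float32, m along the optical axis (not along the pixel's ray), 0 where there is no reading.
- ctrl.camera_params(name): a dict with "vertical_fov" (degrees; the focal length in pixels is half the picture's height over the tangent of half this angle, whatever the lens; pixels are square), "cx", "cy" (the principal point, pixels), "distortion" ([k1, k2, p1, p2, k3] as OpenCV has them; the pictures are not rectified), "camera_from_world" (4x4, takes a point from world to camera coordinates). Camera axes: x right, y down, z forward; pixel columns grow to the right and rows downward; lengths in m; the calibration is good to about 2 mm. A picture is of the moment at which its call begins. camera_params takes no time and is no camera call.
- ctrl.hand_in(): hands the job in, once; it reports no verdict.
Trained networks look in the newest picture that a camera, given by its name, has taken for a name from the list of things; names that differ only in an ending like _2 or _b are one class to them, and where a whole thing is asked for, a point or a joint stands for the part that bears it (a point fixed in the world has none). Each returns a list of dicts, best first, with "score" (0 to 1); they miss things now and then, are a little off and sometimes report something else, mostly with a low value. They report only what shows in the picture. A call takes as long as a camera call. They do not tell look-alikes from the thing itself.
- ctrl.spot_in(camera, label): "bbox" ([centre column, centre row, width, height] in pixels, round what is visible of it).
- ctrl.place_of(camera, label): "centre" ([column, row] in pixels: a listed point, or the origin of a listed thing).
The state is a dict: "time_s": time; "qpos": joint angles; "joint_vel": joint speeds; "tau": joint torques, N m; "ee_pos": TCP position; "eef_rot": TCP orientation; "force": force on the tool from outside, world axes, zero at the start; "moment": the same for the moment, N m; "grip_width": finger opening in m.
Only numpy, scipy, OpenCV 4.12 (cv2) and the standard library are available. Lean on these libraries where they do the work, as an engineer would, in place of code of your own. Each camera call takes 0.05 s, during which the arm holds its last target. There are 200 camera calls.

## Working session

There is one attempt and no reset: what is moved stays moved. The work goes in short steps, Python scripts to look and compute and a shell command to move; the robot and the scene stay as the last step left them, time stands still between calls to the robot, and variables do not carry over. Pictures are saved under pics/ and viewed, about 12 in all and at most 16, crops included, and the job is handed in when it is done.

```bash
ls; mkdir -p pics; cat > h.py <<'E'
import numpy as np, cv2
from station import ctrl
from scipy.spatial.transform import Rotation as R
def cam(n):
    p=ctrl.camera_params(n); f=200/np.tan(np.radians(p["vertical_fov"])/2)
    K=np.array([[f,0,p["cx"]],[0,f,p["cy"]],[0,0,1]]); return K,np.array(p["distortion"],float),np.array(p["camera_from_world"])
def at_z(n,uv,z):
    K,d,T=cam(n); q=cv2.undistortPoints(np.array([[uv]],float),K,d)[0,0]
    Ti=np.linalg.inv(T); r=Ti[:3,:3]@np.array([q[0],q[1],1]); o=Ti[:3,3]
    return o+r*(z-o[2])/r[2]
def proj(n,P):
    K,d,T=cam(n); return cv2.projectPoints(np.array(P,float).reshape(-1,3),cv2.Rodrigues(T[:3,:3])[0],T[:3,3],K,d)[0][:,0]
def shot(n,name=None):
    im,dp=ctrl.camera(n)
    if name: cv2.imwrite('pics/'+name,im[:,:,::-1])
    return im,dp
def cloud(n,dp):
    K,d,T=cam(n); v,u=np.mgrid[0:400,0:640]
    q=cv2.undistortPoints(np.stack([u,v],-1).reshape(-1,1,2).astype(float),K,d).reshape(400,640,2)
    c=np.dstack([q*dp[...,None],dp]); Ti=np.linalg.inv(T)
    return c@Ti[:3,:3].T+Ti[:3,3]
E
python3 - <<'E'
from h import *
for n in("top","scene"):
    im,dp=shot(n,n+'0.png'); np.save('pics/'+n+'0.npy',dp)
    print(n,cam(n)[2][:3].round(2).tolist())
hz={"kit":0,"tab_post":.0745,"cover_handle":.068,"mat":0,"blue_stamp_mid":.023,"blue_pad_mid":.009,"blue_tape_mid":.01}
for l,z in hz.items():
  for n in("top","scene"):
    for r in ctrl.place_of(n,l)[:4]:
        if r["score"]>.2: print(l,n,round(r["score"],2),np.round(r["centre"],1),at_z(n,r["centre"],z).round(4))
print(ctrl.get_obs())
E
```

```text
pics
top [[0.02, -1.0, -0.0, 0.03], [-1.0, -0.02, -0.08, 0.52], [0.08, 0.0, -1.0, 1.18]]
scene [[-0.76, 0.65, -0.01, 0.38], [0.56, 0.65, -0.52, -0.29], [-0.33, -0.4, -0.86, 1.13]]
kit scene 0.8 [238.8 124.7] [ 0.5297 -0.3033 -0.    ]
tab_post top 0.61 [476.6 167.1] [ 0.608  -0.3594  0.0745]
tab_post scene 0.48 [415.6 273.3] [0.5118 0.2914 0.0745]
cover_handle top 0.76 [456.7 200.8] [ 0.5214 -0.3094  0.068 ]
cover_handle scene 0.63 [233.3 103.2] [ 0.5243 -0.3136  0.068 ]
mat top 0.91 [221.8 213.1] [0.4791 0.2964 0.    ]
mat scene 0.71 [419.  274.5] [0.4772 0.2884 0.    ]
blue_stamp_mid top 0.72 [338.2 206.6] [ 0.5025 -0.0114  0.023 ]
blue_stamp_mid top 0.72 [224.6 211.2] [0.4832 0.2843 0.023 ]
blue_stamp_mid top 0.61 [361.8 153.7] [ 0.6432 -0.0706  0.023 ]
blue_stamp_mid top 0.58 [387.6 178.9] [ 0.5783 -0.1393  0.023 ]
blue_stamp_mid scene 0.64 [196.4 107.2] [ 0.5884 -0.4078  0.023 ]
blue_stamp_mid scene 0.61 [283. 182.] [ 0.5595 -0.0705  0.023 ]
blue_stamp_mid scene 0.61 [257.8 168.9] [ 0.5822 -0.1395  0.023 ]
blue_stamp_mid scene 0.6 [320.3 188.6] [0.5052 0.0006 0.023 ]
blue_pad_mid top 0.77 [329.  142.4] [0.674 0.016 0.009]
blue_pad_mid scene 0.57 [268.3 237.9] [0.669  0.0165 0.009 ]
blue_tape_mid scene 0.82 [319.4 219.4] [0.5546 0.0553 0.01  ]
{'time_s': 0.8, 'qpos': array([ 1.04440657e+00,  2.99906337e-01,  1.52096876e+00, -2.65898980e-06,
        1.32066760e+00, -6.65610634e-02]), 'joint_vel': array([ 0.00286558,  0.00161676, -0.00051487, -0.00055867, -0.00251027,
       -0.00100291]), 'tau': array([-2.15115979e-03, -5.31621265e+01, -3.52892840e+01,  7.08338921e-02,
        2.13482743e-02,  1.43961711e-05]), 'ee_pos': array([0.2440771 , 0.49288893, 0.20545533]), 'eef_rot': array([ 3.14158676e+00, -4.96780181e-05,  1.11096829e+00]), 'force': array([-0.01631108,  0.44024275, -0.26017886]), 'moment': array([ 0.03699781, -0.01955301, -0.02189513]), 'grip_width': 0.09402129870799164}
```

View pics/top0.png

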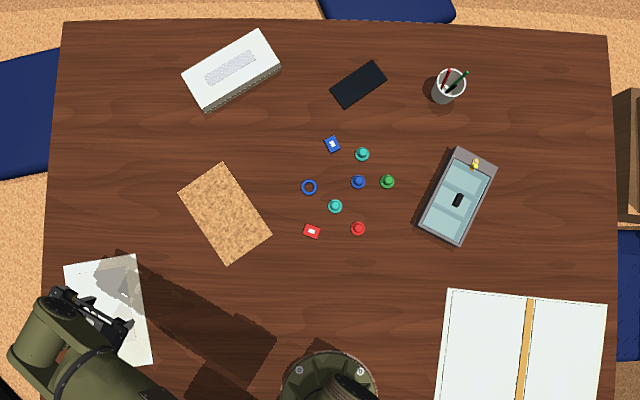

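View pics/scene0.png

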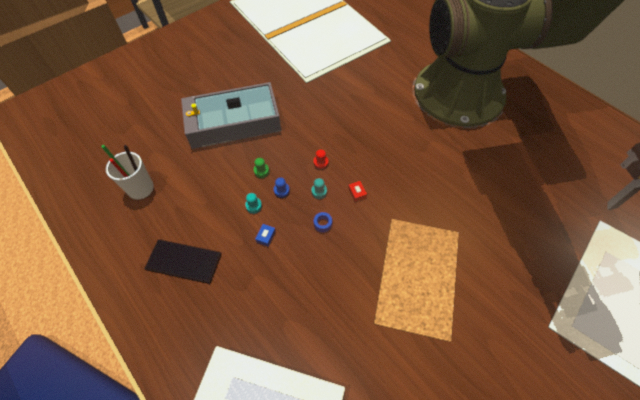

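The top picture shows the kit at (457,197) with its tab at (475,164), the mat at (224,213), and a red stamp (358,228) and red pad (311,231). Stamp candidates: blue (358,181), turquoise (362,154) and (335,206), green (387,181). Only (358,181) is truly blue. I'll confirm it in a crop and measure the poses.

```bash
cat > m.py <<'E'
from h import *
def blob(im,lo,hi,win):
    h=cv2.cvtColor(im,cv2.COLOR_RGB2HSV); m=cv2.inRange(h,lo,hi); k=np.zeros_like(m); k[win[1]:win[3],win[0]:win[2]]=1
    return m*k
E
python3 - <<'E'
from m import *
im=cv2.imread('pics/top0.png')[:,:,::-1]; s=cv2.imread('pics/scene0.png')[:,:,::-1]
a=cv2.resize(im[125:265,290:515],None,fx=3.4,fy=3.4,interpolation=2)[:,:780]
b=cv2.resize(s[70:250,170:380],None,fx=3,fy=3,interpolation=2)
cv2.imwrite('pics/c1.png',a[:,:,::-1]); cv2.imwrite('pics/c2.png',b[:,:,::-1])
C={n:cloud(n,np.load(f'pics/{n}0.npy')) for n in("top","scene")}
I={"top":im,"scene":s}
W={"top":[290,120,372,215],"scene":[240,170,340,250]}
for n in W:
    m=blob(I[n],(105,120,40),(125,255,255),W[n]); k,l,st,ce=cv2.connectedComponentsWithStats(m)
    for i in range(1,k):
        if st[i,4]<25: continue
        p=C[n][l==i]; r=cv2.minAreaRect((p[:,:2]*1000).astype(np.float32))
        print(n,ce[i].round(1),st[i,4],"med",np.median(p,0).round(4),"zmax",np.percentile(p[:,2],95).round(4),np.round(r[0],1),np.round(r[1],1),round(r[2],1))
    c=C[n]; q=c[(c[...,2]>.04)&(c[...,2]<.09)&(abs(c[...,0]-.53)<.17)&(abs(c[...,1]+.31)<.15)]
    r=cv2.minAreaRect((q[:,:2]*1000).astype(np.float32)); print("kit",n,np.round(r[0],1),np.round(r[1],1),round(r[2],1),len(q))
    h=cv2.cvtColor(I[n],cv2.COLOR_RGB2HSV)
    g=(abs(c[...,0]-.479)<.18)&(abs(c[...,1]-.294)<.18)&(I[n][...,0]>145)&(I[n][...,2]<170)&(c[...,2]<.03)
    k,l,st,ce=cv2.connectedComponentsWithStats(cv2.morphologyEx(g.astype(np.uint8),cv2.MORPH_CLOSE,np.ones((5,5)))); i=1+st[1:,4].argmax()
    v,u=np.where(l==i); P=np.array([at_z(n,(x,y),.003) for x,y in zip(u,v)]); r=cv2.minAreaRect((P[:,:2]*1000).astype(np.float32)); print("mat",n,np.round(r[0],1),np.round(r[1],1),round(r[2],1),P.mean(0).round(4))
    y=cv2.inRange(h,(22,140,120),(35,255,255))*((abs(c[...,0]-.6)<.08)&(abs(c[...,1]+.34)<.08)); p=c[y>0]; print("tab",n,len(p),np.median(p,0).round(4)); t=p[p[:,2]>.08]; print(len(t),t.mean(0).round(4) if len(t) else'')
E
```

```text
top [331.9 143.9] 142 med [0.6679 0.0085 0.0172] zmax 0.0209 [558.9  10.6] [ 43.7 270.4] 88.6
top [357.6 181.5] 150 med [ 0.5681 -0.0597  0.0184] zmax 0.0476 [570.5 -61.5] [35.1 35.7] 86.3
top [308.6 186.7] 130 med [0.5533 0.0664 0.0193] zmax 0.0236 [498.   62.3] [151.6  39.8] 5.1
kit top [ 535.6 -316. ] [123.8 234.4] 64.1 4312Traceback (most recent call last):
  File "<stdin>", line 20, in <module>
  File "h.py", line 8, in at_z
    K,d,T=cam(n); q=cv2.undistortPoints(np.array([[uv]],float),K,d)[0,0]
          ~~~^^^
  File "h.py", line 5, in cam
    p=ctrl.camera_params(n); f=200/np.tan(np.radians(p["vertical_fov"])/2)
ValueError: time passes only in moves, steps and waits
```

View pics/c1.png

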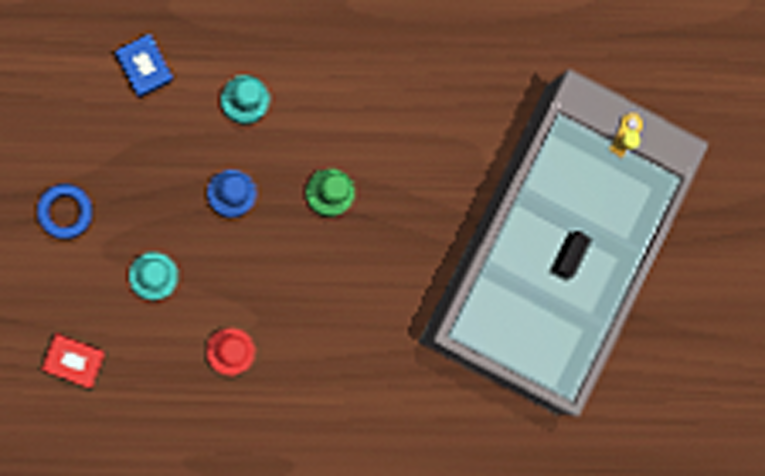

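View pics/c2.png

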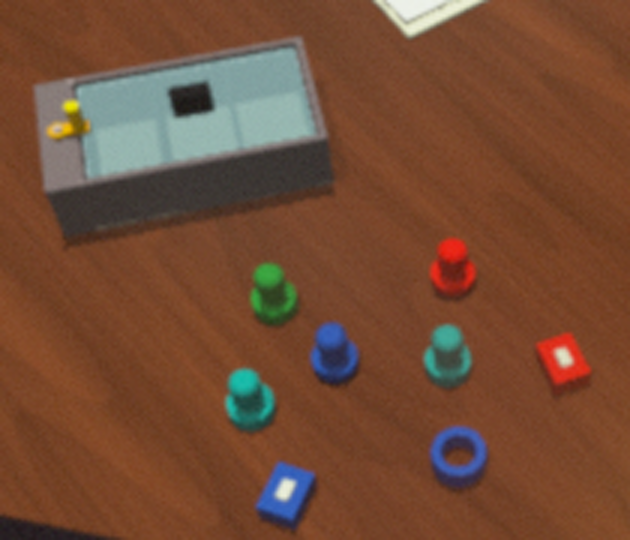

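The crops confirm that the blue stamp is at top (358,181) and scene (281,187). Its neighbours are turquoise, green and red. The tab points over the cover.

```bash
sed -i 's/^def cam(n):/import functools\n@functools.lru_cache\ndef cam(n):/' h.py
cat >> h.py <<'E'
def at_zs(n,uv,z):
    K,d,T=cam(n); q=cv2.undistortPoints(np.array(uv,float).reshape(-1,1,2),K,d)[:,0]
    Ti=np.linalg.inv(T); r=np.c_[q,np.ones(len(q))]@Ti[:3,:3].T; o=Ti[:3,3]
    return o+r*((z-o[2])/r[:,2])[:,None]
def rect(P):
    r=cv2.minAreaRect((P[:,:2]*1000).astype(np.float32)); return np.round(r[0],1),np.round(r[1],1),round(r[2],1)
E
python3 - <<'E'
from m import *
C={n:cloud(n,np.load(f'pics/{n}0.npy')) for n in("top","scene")}
I={n:cv2.imread(f'pics/{n}0.png')[:,:,::-1].copy() for n in C}
W={"top":[290,120,372,215],"scene":[240,170,340,250]}
for n in W:
    c=C[n]; h=cv2.cvtColor(I[n],cv2.COLOR_RGB2HSV)
    m=blob(I[n],(105,100,40),(125,255,255),W[n]); k,l,st,ce=cv2.connectedComponentsWithStats(m)
    for i in range(1,k):
        if st[i,4]<25: continue
        z=min([.018,.02,.03],key=lambda z:abs(z-.019)) 
        f=(l==i).astype(np.uint8); cs=cv2.findContours(f,0,2)[0]; f=cv2.drawContours(f.copy(),cs,-1,1,-1); v,u=np.where(f)
        print(n,ce[i].round(1),st[i,4],"c@.018",at_zs(n,np.c_[u,v],.018).mean(0)[:2].round(4),rect(at_zs(n,np.c_[u,v],.018)))
    q=c[(c[...,2]>.045)&(c[...,2]<.075)&(abs(c[...,0]-.53)<.17)&(abs(c[...,1]+.31)<.15)]; print("kit",n,rect(q))
    g=(abs(c[...,0]-.479)<.18)&(abs(c[...,1]-.294)<.18)&(I[n][...,0]>145)&(I[n][...,2]<170)&(c[...,2]<.03)
    k,l,st,ce=cv2.connectedComponentsWithStats(cv2.morphologyEx(g.astype(np.uint8),cv2.MORPH_CLOSE,np.ones((5,5)))); i=1+st[1:,4].argmax()
    v,u=np.where(l==i); P=at_zs(n,np.c_[u,v],.003); print("mat",n,rect(P),P.mean(0).round(4))
    k=(h[...,2]<70)&(abs(c[...,0]-.525)<.05)&(abs(c[...,1]+.31)<.05)&(c[...,2]>.05); v,u=np.where(k);P=at_zs(n,np.c_[u,v],.074 if n=="top" else .07); print("handle",n,len(P),P.mean(0).round(4),rect(P))
    y=(cv2.inRange(h,(20,140,120),(35,255,255))>0)&(abs(c[...,0]-.6)<.08)&(abs(c[...,1]+.34)<.08); v,u=np.where(y); z=c[y][:,2]; print("tab",n,[(a,b,round(float(w),3)) for a,b,w in zip(u,v,z)][:50])
E
```

```text
top [331.9 143.8] 150 c@.018 [0.6688 0.0085] (array([668.7,   8.3]), array([39.5, 31. ]), 28.3)
top [357.6 181.5] 153 c@.018 [ 0.57   -0.0611] (array([570. , -60.9]), array([34.4, 34.2]), 1.0)
top [308.6 186.6] 139 c@.018 [0.5533 0.067 ] (array([553.7,  67.2]), array([39.5, 39.3]), 1.4)
kit top (array([ 535.6, -316. ]), array([123.8, 234.4]), 64.1)
mat top (array([479.1, 290.4]), array([240.5, 150.8]), 36.5) [0.4782 0.2895 0.003 ]
handle top 91 [ 0.524  -0.3091  0.074 ] (array([ 524.5, -309.1]), array([15.9, 35.6]), 63.3)
tab top [(np.int64(473), np.int64(159), 0.065), (np.int64(474), np.int64(159), 0.062), (np.int64(475), np.int64(159), 0.064), (np.int64(477), np.int64(159), 0.062), (np.int64(473), np.int64(160), 0.062), (np.int64(474), np.int64(160), 0.065), (np.int64(478), np.int64(160), 0.059), (np.int64(473), np.int64(161), 0.062), (np.int64(478), np.int64(161), 0.06), (np.int64(472), np.int64(162), 0.062), (np.int64(473), np.int64(162), 0.063), (np.int64(474), np.int64(162), 0.063), (np.int64(478), np.int64(162), 0.058), (np.int64(472), np.int64(163), 0.063), (np.int64(473), np
[... 2913 characters left out ...]
np.int64(192), np.int64(112), 0.062), (np.int64(193), np.int64(112), 0.061), (np.int64(194), np.int64(112), 0.066), (np.int64(195), np.int64(112), 0.067), (np.int64(198), np.int64(112), 0.066), (np.int64(199), np.int64(112), 0.063), (np.int64(186), np.int64(113), 0.065), (np.int64(191), np.int64(113), 0.063), (np.int64(192), np.int64(113), 0.064), (np.int64(193), np.int64(113), 0.064), (np.int64(194), np.int64(113), 0.064), (np.int64(195), np.int64(113), 0.064), (np.int64(198), np.int64(113), 0.062), (np.int64(199), np.int64(113), 0.063), (np.int64(186), np.int64(114), 0.058), (np.int64(187), np.int64(114), 0.066), (np.int64(188), np.int64(114), 0.065), (np.int64(189), np.int64(114), 0.067)]
```

```bash
cat >> h.py <<'E'
KY=np.radians(-26.1); kx=np.array([np.cos(KY),np.sin(KY)]); ky=np.array([-kx[1],kx[0]]); K0=np.array([.5225,-.3095])
def kit(x,y): return K0+x*kx+y*ky
def go(xy,z,yaw=None):
    o=ctrl.get_obs(); M=R.from_euler('xyz',o["eef_rot"]); d=M.inv().apply(np.r_[xy,z]-o["ee_pos"])*100
    y=o["eef_rot"][2]; t=0 if yaw is None else -((yaw-y+np.pi)%(2*np.pi)-np.pi)
    print("tool shift cm",d.round(2),"turn z",round(t,3),"| to",np.round(xy,4),z)
E
python3 - <<'E'
from h import *
p=at_z("top",(475.3,165.4),.0865); q=at_z("scene",(193.7,105.6),.0865); print(p,q)
for a in(p,q): print("kit xy",(a[:2]-K0)@kx,(a[:2]-K0)@ky)
go((p[:2]+q[:2])/2,.12,KY+np.pi/2); go((p[:2]+q[:2])/2,.066,KY+np.pi/2)
E
```

```text
[ 0.61028122 -0.35193674  0.0865    ] [ 0.60933123 -0.35321827  0.0865    ]
kit xy 0.09749954478123846 0.000509033364937184
kit xy 0.09721021588550731 -0.0010597492010122399
tool shift cm [-59.53  70.3    8.54] turn z -0.004 | to [ 0.6098 -0.3526] 0.12
tool shift cm [-59.53  70.3   13.94] turn z -0.004 | to [ 0.6098 -0.3526] 0.066
```

```bash
python3 -m inch '[-3.3,3.9,0,0,0,0,0.5,-3.3,3.9,0,0,0,0,0.5,-3.3,3.9,0,0,0,0,0.5,-3.3,3.9,0,0,0,0,0.5,-3.3,3.9,0,0,0,0,0.5,-3.3,3.9,0,0,0,0,0.5,-3.3,3.9,0,0,0,0,0.5,-3.3,3.9,0,0,0,0,0.5,-3.3,3.9,0,0,0,0,0.5,-3.3,3.9,0,0,0,0,0.5,-3.3,3.9,0,0,0,0,0.5,-3.3,3.9,0,0,0,0,0.5,-3.3,3.9,0,0,0,0,0.5,-3.3,3.9,0,0,0,0,0.5,-3.3,3.9,0,0,0,0,0.5,-3.3,3.9,0,0,0,0,0.5,-3.3,3.9,0,0,0,0,0.5,-3.3,3.9,0,0,0,0,0.5,0,0,3,0,0,0,0.5,0,0,0,0,0,0,0.5]' 15
python3 - <<'E'
from h import *
go(np.array([.6098,-.3526]),.068,KY+np.pi/2)
E
```

```text
time_s: 3.3
ee_pos: [0.6086, -0.3507, 0.1726]
eef_rot: [-3.137, -0.001, 1.111]
force: [0.9, 0.2, 0.6]
grip_width: 0.0474
tool shift cm [-0.13  0.24 10.46] turn z -0.005 | to [ 0.6098 -0.3526] 0.068
```

```bash
python3 -m inch '[-0.15,0.25,3,0,0,0,0.5,0,0,3,0,0,0,0.5,0,0,2.5,0,0,0,0.5,0,0,1.9,0,0,0,0.5,0,0,0,0,0,0,0.5,0,0,0,0,0,0,0,0,0,0,0,0,0,0,0,0,0,0,0,0,0,0,0,0,0,0,0,0]' 15
python3 - <<'E'
from h import *
p=ctrl.get_obs()["ee_pos"][:2]; print((p-K0)@kx,(p-K0)@ky)
E
```

```text
time_s: 4.42
ee_pos: [0.6111, -0.3536, 0.0718]
eef_rot: [3.141, 0.0, 1.111]
force: [-0.8, 0.5, 1.6]
grip_width: 0.0118
0.09898289854807645 -0.0005800685962547422
```

```bash
python3 -m inch '[0.31,0.03,0,0,0,0,0,0.30,0.08,0,0,0,0,0,0.28,0.13,0,0,0,0,0,0.26,0.18,0,0,0,0,0,0.22,0.22,0,0,0,0,0,0.18,0.26,0,0,0,0,0,0.13,0.28,0,0,0,0,0,0.08,0.30,0,0,0,0,0,0.03,0.31,0,0,0,0,0,0,0,0,0,0,0,0,0,0,0,0,0,0,0.45,0,0,0,0,0,0,0.45,0,0,0,0,0,0,0.45,0,0,-3,0,0,0,0.45,0,0,-3,0,0,0,0.45,0,0,0,0,0,0,0.45]' 15
python3 - <<'E'
from h import *
go(K0,.12,KY+np.pi/2); go(K0,.059,KY+np.pi/2)
im,dp=shot("top"); s,_=shot("scene")
cv2.imwrite('pics/t1.png',np.hstack([cv2.resize(im[130:260,400:520],(480,520),interpolation=2)[:,:390],cv2.resize(s[60:160,160:300],(400,520),interpolation=2)])[:,:790,::-1])
E
```

```text
time_s: 6.42
ee_pos: [0.6361, -0.3457, 0.1342]
eef_rot: [3.137, 0.0, 1.111]
force: [1.0, -0.5, -0.3]
grip_width: 0.0422
tool shift cm [ -1.8  -11.79   1.37] turn z -0.004 | to [ 0.5225 -0.3095] 0.12
tool shift cm [ -1.79 -11.82   7.47] turn z -0.004 | to [ 0.5225 -0.3095] 0.059
```

View pics/t1.png

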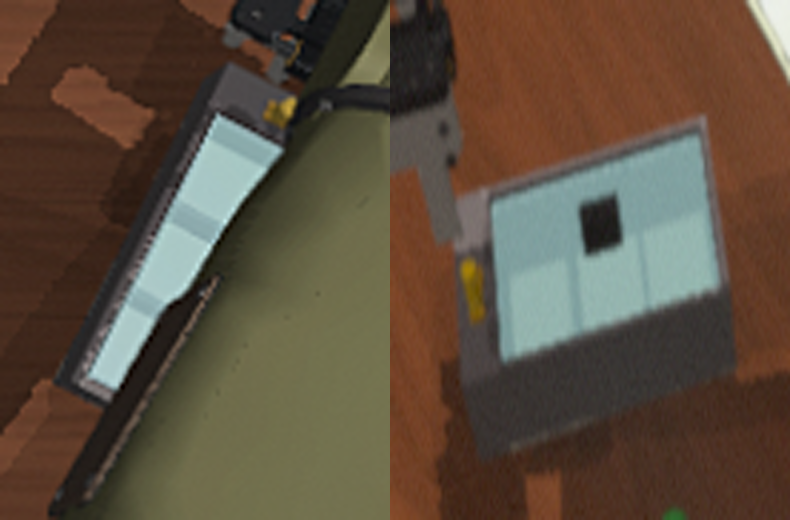

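The tab now lies across the box end, about a quarter turn round and clear of the cover. Next I take the handle, still at about scene (233,103).

```bash
python3 -m inch '[-0.45,-2.95,0,0,0,0,0.45,-0.45,-2.95,0,0,0,0,0.45,-0.45,-2.95,0,0,0,0,0.45,-0.45,-2.95,0,0,0,0,0.45,0,0,2.5,0,0,0,0.45,0,0,2.5,0,0,0,0.45,0,0,2,0,0,0,0.45,0,0,0.4,0,0,0,0.45,0,0,0,0,0,0,0.45,0,0,0,0,0,0,0,0,0,0,0,0,0,0,0,0,0,0,0,0,0,0,0,0,0,0,0,0]' 30
python3 - <<'E'
from h import *
p=ctrl.get_obs()["ee_pos"][:2]; print((p-K0)@kx,(p-K0)@ky)
E
```

```text
time_s: 8.15
ee_pos: [0.5213, -0.3091, 0.0573]
eef_rot: [-3.141, 0.0, 1.111]
force: [-0.8, -0.0, -1.2]
grip_width: 0.0138
-0.0012489021254880348 -0.00020523544505884208
```

```bash
python3 -m inch '[0,0,-1,0,0,0,0,0,0,-2,0,0,0,0,0,0,-3,0,0,0,0,0,0,-3,0,0,0,0,0,0,-3,0,0,0,0,0,0,0,0,0,0,0]' 30
python3 - <<'E'
from h import *
MY=np.radians(36.4); m=np.array([.4792,.2895]); go(m,.15,MY+np.pi/2)
im,dp=shot("scene","s2.png")
E
```

```text
time_s: 8.9
ee_pos: [0.5222, -0.3095, 0.1801]
eef_rot: [3.137, 0.0, 1.111]
force: [-0.9, 0.3, -1.5]
grip_width: 0.0136
tool shift cm [ 51.77 -30.44   2.85] turn z -1.095 | to [0.4792 0.2895] 0.15
```

View pics/s2.png

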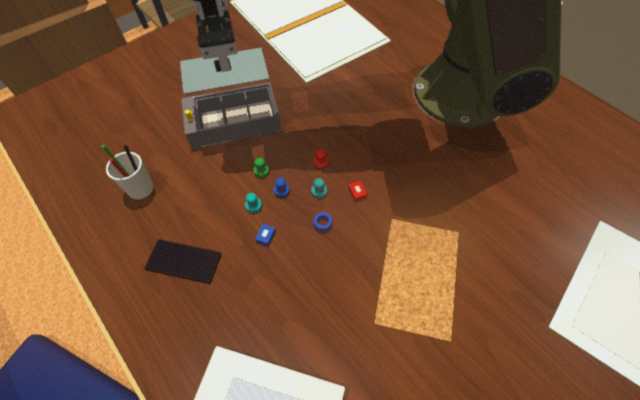

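The cover hangs level in the gripper at scene (225,72), and the compartments below it are open.

```bash
python3 -m inch '[2,-1.2,0,0,0,0,0,4.5,-2.65,0,0,0,0,0,4.5,-2.65,0,0,0,0,0,4.5,-2.65,0,0,0,0,0,4.5,-2.65,0,0,0,0,0,4.5,-2.65,0,0,0,0,0,4.5,-2.65,0,0,0,0,0,4.5,-2.65,0,0,0,0,0,4.5,-2.65,0,0,0,0,0,4.5,-2.65,0,0,0,0,0,4.5,-2.65,0,0,0,0,0,4.5,-2.65,0,0,0,0,0]' 30
python3 -m inch '[0,0,0,0,0,-0.15,0,0,0,0,0,0,-0.15,0,0,0,0,0,0,-0.15,0,0,0,0,0,0,-0.15,0,0,0,0,0,0,-0.15,0,0,0,0,0,0,-0.15,0,0,0,0,0,0,-0.15,0,0,0,0,0,0,-0.045,0,0,0,0,0,0,0,0,0,0,0,0,0,0,0]'
python3 - <<'E'
from h import *
MY=np.radians(36.4); m=np.array([.4792,.2895]); go(m,.06,MY+np.pi/2)
for n in("scene","top"):
  im,dp=shot(n,n+"3.png"); np.save(f"pics/{n}3.npy",dp)
  c=cloud(n,dp); q=c[(c[...,2]>.105)&(c[...,2]<.15)&(abs(c[...,0]-.479)<.16)&(abs(c[...,1]-.29)<.16)]
  print(len(q)and rect(q),np.percentile(q[:,2],[5,50,95]) if len(q) else'')
E
```

```text
time_s: 10.45
ee_pos: [0.477, 0.2886, 0.1759]
eef_rot: [-3.14, 0.002, 1.111]
force: [0.7, -0.1, -1.9]
grip_width: 0.0136
time_s: 11.7
ee_pos: [0.4777, 0.287, 0.1767]
eef_rot: [-3.14, -0.0, 2.205]
force: [0.3, 0.4, -2.6]
grip_width: 0.0138
tool shift cm [ 0.11  0.28 11.67] turn z -0.001 | to [0.4792 0.2895] 0.06
0 
0
```

View pics/scene3.png

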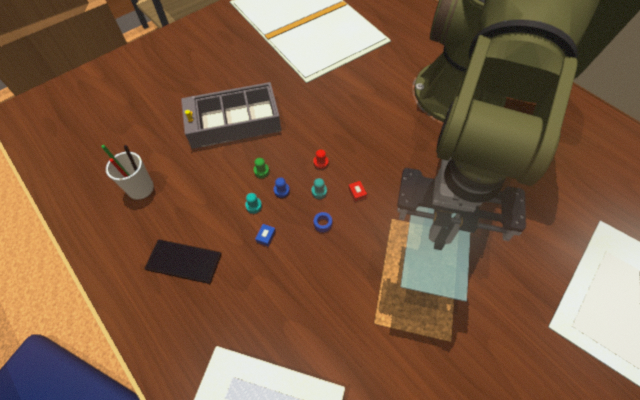

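The cover hangs over the mat at scene (437,255). My depth window was too low, so I'm redoing the measurement on the saved frames.

```bash
python3 - <<'E'
from h import *
n="scene"; c=cloud(n,np.load("pics/scene3.npy")); im=cv2.imread("pics/scene3.png")[:,:,::-1].copy()
h=cv2.cvtColor(im,cv2.COLOR_RGB2HSV)
g=(c[...,2]>.155)&(c[...,2]<.19)&(abs(c[...,0]-.479)<.16)&(abs(c[...,1]-.29)<.16)&(h[...,0]>70)&(h[...,0]<115)
print(g.sum(),np.median(c[g][:,2]),rect(c[g]))
v,u=np.where(g); print(rect(at_zs(n,np.c_[u,v],.1745)))
E
```

```text
2893 0.17678662465097816 (array([494.3, 300.4]), array([157.8, 104. ]), 34.6)
(array([493.5, 299.6]), array([157.6, 104.4]), 36.1)
```

```bash
python3 -m inch '[0,0,3,0,0,0,0,0,0,4,0,0,0,0,0,0,4,0,0,0,0,0,0,3,0,0,0,0,0,0,1.5,0,0,0,0,0,0,0.8,0,0,0,0,0,0,0.4,0,0,0,0,0,0,0,0,0,0,0]' 30
```

```text
time_s: 12.8
ee_pos: [0.4782, 0.2873, 0.011]
eef_rot: [3.141, 0.0, 2.206]
force: [-0.3, 0.1, -0.7]
grip_width: 0.0138
```

```bash
python3 -m inch '[0,0,0.2,0,0,0,0,0,0,0,0,0,0,0,0,0,0,0,0,0,0.4,0,0,0,0,0,0,0.4,0,0,0,0,0,0,0.4,0,0,-2,0,0,0,0.4,0,0,-5,0,0,0,0.4,0,0,-5,0,0,0,0.4,0,0,0,0,0,0,0.4]' 30
python3 - <<'E'
from h import *
go(np.array([.57,-.0625]),.12,KY+np.pi/2)
E
```

```text
time_s: 13.92
ee_pos: [0.4794, 0.2879, 0.1323]
eef_rot: [3.135, 0.001, 2.206]
force: [-1.1, 0.8, -0.3]
grip_width: 0.0375
tool shift cm [-33.58 -13.51   1.17] turn z 1.091 | to [ 0.57   -0.0625] 0.12
```

```bash
python3 -m inch '[0,0,0,0,0,0.15,0.45,0,0,0,0,0,0.15,0.45,0,0,0,0,0,0.15,0.45,0,0,0,0,0,0.15,0.45,0,0,0,0,0,0.15,0.45,0,0,0,0,0,0.15,0.45,0,0,0,0,0,0.15,0.45,0,0,0,0,0,0.041,0.45,-3.42,2.96,0,0,0,0,0.45,-3.42,2.96,0,0,0,0,0.45,-3.42,2.96,0,0,0,0,0.45,-3.42,2.96,0,0,0,0,0.45,-3.42,2.96,0,0,0,0,0.45,-3.42,2.96,0,0,0,0,0.45,-3.42,2.96,0,0,0,0,0.45,-3.42,2.96,0,0,0,0,0.45,0,0,0,0,0,0,0.45,0,0,0,0,0,0,0.45]' 15
python3 - <<'E'
from h import *
go(np.array([.570,-.0625]),.018,KY+np.pi/2)
for n in("top","scene"):
  im,dp=shot(n,n+"4.png"); c=cloud(n,dp); h=cv2.cvtColor(im,cv2.COLOR_RGB2HSV)
  w=(abs(c[...,0]-.479)<.18)&(abs(c[...,1]-.29)<.18)&(c[...,2]<.04)
  g=cv2.morphologyEx((w&(h[...,0]>60)&(h[...,0]<125)).astype(np.uint8),cv2.MORPH_OPEN,np.ones((3,3)));
  k,l,st,_=cv2.connectedComponentsWithStats(g);v,u=np.where(l==1+st[1:,4].argmax()); print(n,"cover",rect(at_zs(n,np.c_[u,v],.006)))
  g=cv2.morphologyEx((w&(im[...,0]>145)&(im[...,2]<170)).astype(np.uint8),cv2.MORPH_CLOSE,np.ones((3,3)))
  k,l,st,_=cv2.connectedComponentsWithStats(g);v,u=np.where(l==1+st[1:,4].argmax()); print("mat",rect(at_zs(n,np.c_[u,v],.003)))
  print("handle",[(round(r["score"],2),at_z(n,r["centre"],.019).round(4)) for r in ctrl.place_of(n,"cover_handle")[:2]])
E
```

```text
time_s: 16.18
ee_pos: [0.5697, -0.0623, 0.1275]
eef_rot: [-3.14, 0.0, 1.115]
force: [0.4, -0.5, -0.8]
grip_width: 0.0424
tool shift cm [ 0.    0.05 10.95] turn z -0.0 | to [ 0.57   -0.0625] 0.018
top cover (array([481.7, 291.5]), array([189.2, 103.9]), 36.3)
mat (array([479.1, 290.4]), array([240.5, 150.8]), 36.5)
handle [(0.78, array([0.4799, 0.2967, 0.019 ])), (0.62, array([ 0.644 , -0.3649,  0.019 ]))]
scene cover (array([483.4, 290.9]), array([183.1, 102. ]), 36.4)
mat (array([479.9, 288.2]), array([242. , 151.9]), 36.2)
handle [(0.71, array([0.4808, 0.2891, 0.019 ]))]
```

View pics/scene4.png

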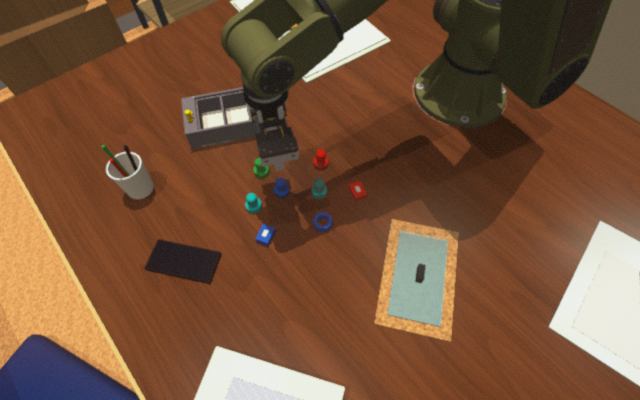

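The cover lies on the mat at scene (418,277), square with it and about 3 mm off centre, which is good. Now the blue stamp under the gripper.

```bash
python3 -m inch '[0,0.05,3,0,0,0,0.45,0,0,3,0,0,0,0.45,0,0,3,0,0,0,0.45,0,0,1.6,0,0,0,0.45,0,0,0.3,0,0,0,0.45,0,0,0,0,0,0,0.45,0,0,0,0,0,0,0,0,0,0,0,0,0,0,0,0,0,0,0,0,0,0,0,0,0,0,0,0,0,0,-2,0,0,0,0,0,0,-3,0,0,0,0,0,0,-3,0,0,0,0,0,0,-3,0,0,0,0,0,0,-1,0,0,0,0,0,0,0,0,0,0,0]' 15
python3 - <<'E'
from h import *
go(kit(.063,0),.14,KY+np.pi/2); go(kit(.063,0),.023,KY+np.pi/2)
im,dp=shot("scene"); cv2.imwrite('pics/s5.png',cv2.resize(im[50:250,150:350],(600,600))[:,:,::-1])
E
```

```text
time_s: 18.38
ee_pos: [0.5705, -0.063, 0.1391]
eef_rot: [3.142, -0.0, 1.115]
force: [0.1, -0.4, -1.0]
grip_width: 0.0236
tool shift cm [-24.25  12.84  -0.09] turn z -0.0 | to [ 0.5791 -0.3372] 0.14
tool shift cm [-24.25  12.84  11.61] turn z -0.0 | to [ 0.5791 -0.3372] 0.023
```

View pics/s5.png

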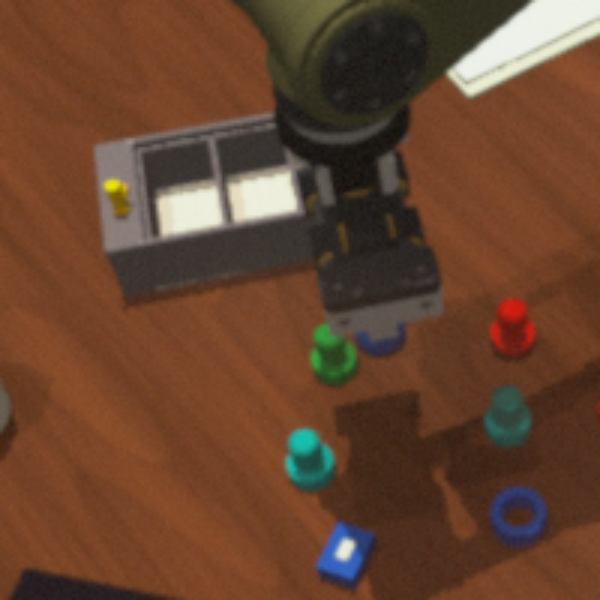

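The blue stamp is held (crop 380,335), its neighbours undisturbed.

```bash
python3 -m inch '[-3.03,1.605,0,0,0,0,0,-3.03,1.605,0,0,0,0,0,-3.03,1.605,0,0,0,0,0,-3.03,1.605,0,0,0,0,0,-3.03,1.605,0,0,0,0,0,-3.03,1.605,0,0,0,0,0,-3.03,1.605,0,0,0,0,0,-3.03,1.605,0,0,0,0,0,0,0,0,0,0,0,0,0,0,0,0,0,0,0,0,0,3,0,0,0,0,0,0,3,0,0,0,0,0,0,3,0,0,0,0,0,0,1.8,0,0,0,0,0,0,0.6,0,0,0,0,0,0,0,0,0,0,0]' 15
python3 - <<'E'
from h import *
go(kit(.063,0),.0225,KY+np.pi/2)
E
```

```text
time_s: 20.42
ee_pos: [0.5795, -0.3371, 0.0259]
eef_rot: [3.141, 0.0, 1.115]
force: [0.4, -0.4, -1.1]
grip_width: 0.0234
tool shift cm [-0.03 -0.03  0.34] turn z -0.0 | to [ 0.5791 -0.3372] 0.0225
```

```bash
python3 -m inch '[0,0,0.25,0,0,0,0,0,0,0.1,0,0,0,0,0,0,0,0,0,0,0,0,0,0,0,0,0,0.5,0,0,0,0,0,0,0.5,0,0,0,0,0,0,0.5,0,0,-2,0,0,0,0.5,0,0,-3,0,0,0,0.5,0,0,-3,0,0,0,0.5,0,0,-3,0,0,0,0.5,0,0,0,0,0,0,0.5]' 15
python3 - <<'E'
from h import *
P=np.array([.6697,.0082]); go(P,.12,np.radians(28.7)+np.pi/2); go(P,.12,KY+np.pi/2)
E
```

```text
time_s: 21.8
ee_pos: [0.5802, -0.3378, 0.1359]
eef_rot: [3.136, 0.001, 1.115]
force: [-0.0, -0.3, -0.6]
grip_width: 0.0472
tool shift cm [35.01 -7.2   1.52] turn z -0.957 | to [0.6697 0.0082] 0.12
tool shift cm [35.01 -7.2   1.52] turn z -0.0 | to [0.6697 0.0082] 0.12
```

```bash
python3 -m inch '[3.89,-0.8,0,0,0,0,0.65,3.89,-0.8,0,0,0,0,0.65,3.89,-0.8,0,0,0,0,0.65,3.89,-0.8,0,0,0,0,0.65,3.89,-0.8,0,0,0,0,0.65,3.89,-0.8,0,0,0,0,0.65,3.89,-0.8,0,0,0,0,0.65,3.89,-0.8,0,0,0,0,0.65,3.89,-0.8,0,0,0,0,0.65,0,0,0,0,0,0.153,0.65,0,0,0,0,0,0.153,0.65,0,0,0,0,0,0.153,0.65,0,0,0,0,0,0.154,0.65,0,0,0,0,0,0,0.65,0,0,0,0,0,0,0.65]' 15
python3 - <<'E'
from h import *
P=np.array([.6697,.0082]); go(P,.004,np.radians(28.7))
im,_=shot("top"); s,_=shot("scene")
cv2.imwrite('pics/t6.png',np.hstack([cv2.resize(im[120:260,290:520],(690,420),interpolation=2)[:,240:],cv2.resize(s[70:160,170:290],(347,420),interpolation=2)])[:,:800,::-1])
E
```

```text
time_s: 23.68
ee_pos: [0.6685, 0.0089, 0.1317]
eef_rot: [-3.141, 0.0, 0.505]
force: [-0.8, -0.1, -0.9]
grip_width: 0.0612
tool shift cm [ 0.08  0.12 12.77] turn z 0.005 | to [0.6697 0.0082] 0.004
```

View pics/t6.png

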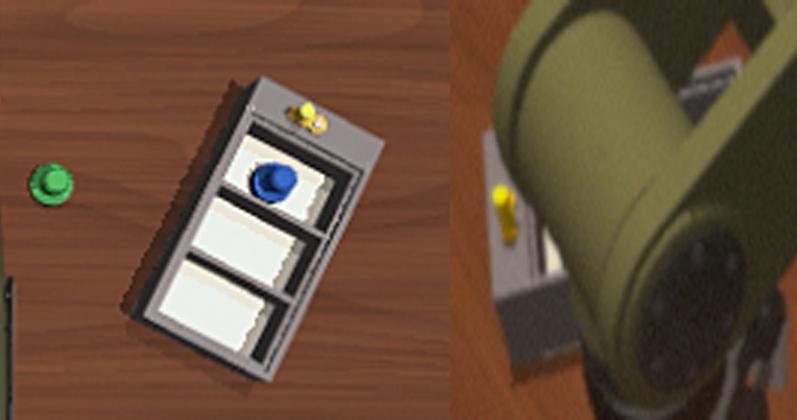

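The blue stamp stands upright in the compartment next to the tab (crop 275,182). Now the pad.

```bash
python3 -m inch '[0.08,0.1,3.5,0,0,0,0.65,0,0,3.5,0,0,0,0.65,0,0,3,0,0,0,0.65,0,0,2,0,0,0,0.65,0,0,0.6,0,0,0,0.65,0,0,0,0,0,0,0.65,0,0,0,0,0,0,0,0,0,0,0,0,0,0,0,0,0,0,0,0,0,0,0,0,0,0,0,0]' 15
```

```text
time_s: 25.02
ee_pos: [0.6701, 0.0084, 0.0066]
eef_rot: [3.141, -0.001, 0.502]
force: [-1.0, 0.6, 5.7]
grip_width: 0.04
```

```bash
python3 -m inch '[0,0,-1.5,0,0,0,0,0,0,-3,0,0,0,0,0,0,-3,0,0,0,0,0,0,-3,0,0,0,0,0,0,-2.5,0,0,0,0,0,0,0,0,0,-0.153,0,0,0,0,0,0,-0.153,0,0,0,0,0,0,-0.153,0,0,0,0,0,0,-0.154,0,0,0,0,0,0,0,0,0,0,0,0,0,0,0]' 15
python3 - <<'E'
from h import *
go(kit(0,0),.0106,KY+np.pi/2)
E
```

```text
time_s: 26.4
ee_pos: [0.6698, 0.0084, 0.1363]
eef_rot: [3.141, -0.0, 1.112]
force: [-0.5, 0.5, -0.3]
grip_width: 0.0396
tool shift cm [-35.03   0.88  12.57] turn z -0.004 | to [ 0.5225 -0.3095] 0.0106
```

```bash
python3 -m inch '[-3.5,0.09,0,0,0,0,0,-3.5,0.09,0,0,0,0,0,-3.5,0.09,0,0,0,0,0,-3.5,0.09,0,0,0,0,0,-3.5,0.09,0,0,0,0,0,-3.5,0.09,0,0,0,0,0,-3.5,0.09,0,0,0,0,0,-3.5,0.09,0,0,0,0,0,-3.5,0.09,0,0,0,0,0,-3.5,0.09,0,0,0,0,0,0,0,0,0,0,0,0,0,0,0,0,0,0,0,0,0,3,0,0,0,0,0,0,3,0,0,0,0,0,0,3,0,0,0,0,0,0,2.3,0,0,0,0,0,0,0.7,0,0,0,0,0,0,0,0,0,0,0]' 15
python3 - <<'E'
from h import *
go(kit(0,0),.0106,KY+np.pi/2)
E
```

```text
time_s: 28.65
ee_pos: [0.5242, -0.3094, 0.0162]
eef_rot: [3.142, -0.0, 1.115]
force: [0.6, -0.4, -0.4]
grip_width: 0.0395
tool shift cm [-0.09 -0.15  0.56] turn z 0.0 | to [ 0.5225 -0.3095] 0.0106
```

```bash
python3 -m inch '[0,-0.1,0.4,0,0,0,0,0,0,0.15,0,0,0,0,0,0,0,0,0,0,0,0,0,0,0,0,0,0.62,0,0,0,0,0,0,0.62,0,0,0,0,0,0,0.62,0,0,-2,0,0,0,0.62,0,0,-3,0,0,0,0.62,0,0,-3,0,0,0,0.62,0,0,-3,0,0,0,0.62,0,0,-1,0,0,0,0.62,0,0,0,0,0,0,0.62]' 15
python3 - <<'E'
from h import *
go(np.array([.5537,.0662]),.005,KY+np.pi/2)
E
```

```text
time_s: 30.15
ee_pos: [0.523, -0.3095, 0.131]
eef_rot: [3.141, 0.0, 1.115]
force: [-0.1, -0.2, 0.2]
grip_width: 0.0582
tool shift cm [ 35.08 -13.79  12.58] turn z -0.0 | to [0.5537 0.0662] 0.005
```

```bash
python3 -m inch '[3.51,-1.38,0,0,0,0,0.65,3.51,-1.38,0,0,0,0,0.65,3.51,-1.38,0,0,0,0,0.65,3.51,-1.38,0,0,0,0,0.65,3.51,-1.38,0,0,0,0,0.65,3.51,-1.38,0,0,0,0,0.65,3.51,-1.38,0,0,0,0,0.65,3.51,-1.38,0,0,0,0,0.65,3.51,-1.38,0,0,0,0,0.65,3.51,-1.38,0,0,0,0,0.65,0,0,0,0,0,0,0.65,0,0,0,0,0,0,0.65]' 15
python3 - <<'E'
from h import *
go(np.array([.5537,.0662]),.005,KY+np.pi/2)
E
```

```text
time_s: 31.65
ee_pos: [0.5532, 0.066, 0.1296]
eef_rot: [-3.14, 0.001, 1.115]
force: [0.2, -1.1, 0.0]
grip_width: 0.0613
tool shift cm [ 0.05  0.05 12.46] turn z -0.0 | to [0.5537 0.0662] 0.005
```

```bash
python3 -m inch '[0,0,3.5,0,0,0,0.65,0,0,3.5,0,0,0,0.65,0,0,3,0,0,0,0.65,0,0,1.8,0,0,0,0.65,0,0,0.6,0,0,0,0.65,0,0,0,0,0,0,0.65,0,0,0,0,0,0,0,0,0,0,0,0,0,0,0,0,0,0,0,0,0,0,0,0,0,0,0,0,0,0,-1.5,0,0,0,0,0,0,-3,0,0,0,0,0,0,-3,0,0,0,0,0,0,-3,0,0,0,0,0,0,-2,0,0,0,0,0,0,0,0,0,0,0]' 12
python3 - <<'E'
from h import *
go(kit(-.063,0),.0112,KY+np.pi/2)
im,_=shot("top"); s,_=shot("scene")
cv2.imwrite('pics/t7.png',np.hstack([cv2.resize(im[120:260,290:520],(690,420),interpolation=2)[:,240:],cv2.resize(s[70:250,190:340],(350,420),interpolation=2)])[:,:800,::-1])
E
```

```text
time_s: 33.65
ee_pos: [0.5542, 0.0666, 0.1333]
eef_rot: [3.139, -0.002, 1.115]
force: [-0.2, -0.5, -0.3]
grip_width: 0.0419
tool shift cm [-35.18   7.38  12.18] turn z -0.0 | to [ 0.4659 -0.2818] 0.0112
```

View pics/t7.png

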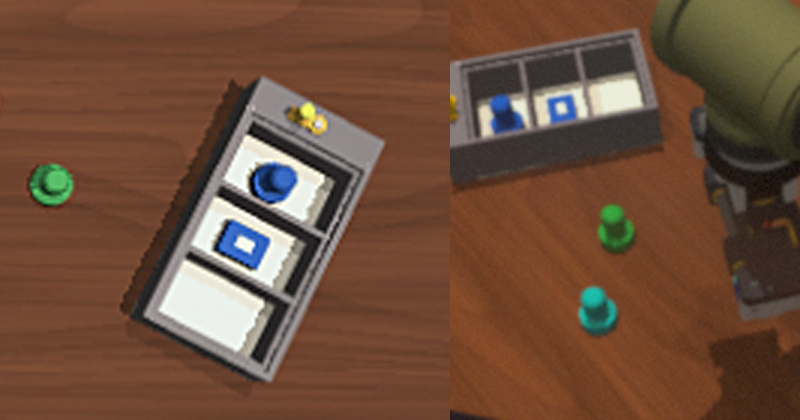

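The pad lies flat in the middle compartment (crop 243,243), and the gripper holds the tape (width 42 mm).

```bash
python3 -m inch '[-3.52,0.735,0,0,0,0,0,-3.52,0.735,0,0,0,0,0,-3.52,0.735,0,0,0,0,0,-3.52,0.735,0,0,0,0,0,-3.52,0.735,0,0,0,0,0,-3.52,0.735,0,0,0,0,0,-3.52,0.735,0,0,0,0,0,-3.52,0.735,0,0,0,0,0,-3.52,0.735,0,0,0,0,0,-3.52,0.735,0,0,0,0,0,0,0,0,0,0,0,0,0,0,0,0,0,0,0,0,0,3,0,0,0,0,0,0,3,0,0,0,0,0,0,3,0,0,0,0,0,0,2.3,0,0,0,0,0,0,0.7,0,0,0,0,0,0,0,0,0,0,0]' 12
python3 - <<'E'
from h import *
go(kit(-.063,0),.0112,KY+np.pi/2)
E
```

```text
time_s: 36.0
ee_pos: [0.4649, -0.2813, 0.0116]
eef_rot: [-3.141, -0.0, 1.116]
force: [-0.1, -1.0, -0.8]
grip_width: 0.0423
tool shift cm [-0.    0.11  0.04] turn z 0.001 | to [ 0.4659 -0.2818] 0.0112
```

```bash
python3 -m inch '[0,0.1,0.1,0,0,0,0,0,0,0,0,0,0,0,0,0,0,0,0,0,0.62,0,0,0,0,0,0,0.62,0,0,0,0,0,0,0.62,0,0,-2,0,0,0,0.62,0,0,-3,0,0,0,0.62,0,0,-3,0,0,0,0.62,0,0,-3,0,0,0,0.62,0,0,-3,0,0,0,0.62,3.5,-2,0,0,0,0,0.62,3.5,-2,0,0,0,0,0.62,3.5,-2,0,0,0,0,0.62,3.5,-2,0,0,0,0,0.62,3.5,-2,0,0,0,0,0.62,0,0,0,0,0,0,0.62,0,0,0,0,0,0,0.62]' 12
python3 - <<'E'
from h import *
im,dp=shot("top","t8.png"); s,_=shot("scene","s8.png")
for n,i in(("top",im),("scene",s)):
  for l,z in(("cover_handle",.019),("mat",0),("tab_post",.0745),("blue_tape_mid",.014),("blue_pad_mid",.013)):
    for r in ctrl.place_of(n,l)[:2]:
      if r["score"]>.4: p=at_z(n,r["centre"],z); d=p[:2]-K0; print(n,l,round(r["score"],2),p[:2].round(4),"kit mm",np.round([d@kx*1e3,d@ky*1e3],1))
E
```

```text
time_s: 38.12
ee_pos: [0.4529, -0.0816, 0.1506]
eef_rot: [3.141, 0.0, 1.115]
force: [-0.2, 0.8, -0.2]
grip_width: 0.0581
top cover_handle 0.65 [0.4745 0.2927] kit mm [-308.   519.7]
top tab_post 0.64 [ 0.6359 -0.338 ] kit mm [114.3  24.3]
top blue_tape_mid 0.48 [0.476  0.2862] kit mm [-303.8  514.5]
top blue_pad_mid 0.5 [ 0.5312 -0.2979] kit mm [ 2.7 14.3]
scene cover_handle 0.94 [0.486  0.2902] kit mm [-296.6  522.5]
scene mat 0.41 [0.4795 0.2916] kit mm [-303.   520.9]
scene tab_post 0.55 [ 0.6309 -0.3473] kit mm [114.   13.7]
scene blue_tape_mid 0.6 [ 0.4638 -0.2879] kit mm [-62.2  -6.4]
scene blue_pad_mid 0.44 [ 0.523  -0.3148] kit mm [ 2.8 -4.6]
```

View pics/s8.png

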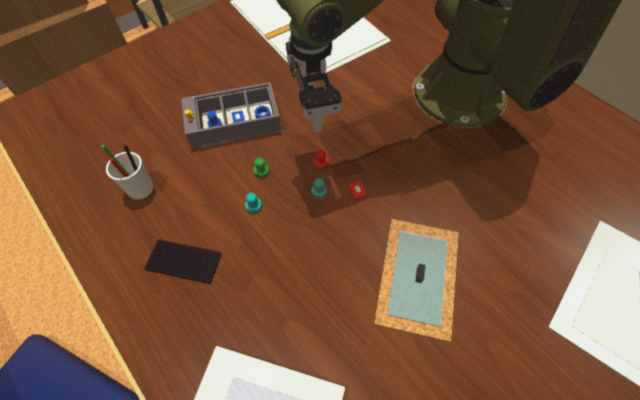

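View pics/t8.png

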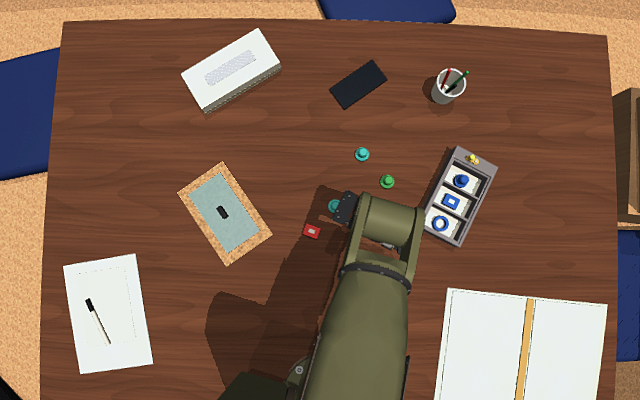

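The scene view shows the stamp, pad and tape in their compartments at (213,119), (238,116) and (262,112). The cover is square on the mat, the tab is aside at (187,115), and the look-alikes have not moved. The robot touches nothing.

```bash
python3 -c "
from station import ctrl
print(ctrl.hand_in())"
```

```text
the job is handed in; nothing more can be done
None
```

I did the whole job as asked and handed it in at about 38 s of the 128 s allowed:
- **Tab and cover:** I swung the tab about 90° aside, lifted the cover out by its handle and laid it on the mat.
- **Packing:** The blue stamp stands upright next to the tab, the blue pad lies flat in the middle compartment and the blue tape lies flat in the farthest one.

**Last checks:**
- **Pictures:** Both cameras show all three blue things in the right compartments. The cover is square with the mat to within 0.2° and about 3–4 mm off its centre along its length, a gap I did not correct. The look-alikes do not appear to have moved; in the last top picture the arm hides the red stamp, but the scene picture shows it.
- **Networks:** Their readings disagreed by up to about 1 cm between the cameras, for example on the handle and the pad. In the last top view the network also took something on the cover for the tape. I relied on the pictures and on my own measurements from them.
- **Force:** I saw one 5.7 N reading while gripping the pad, far below the limits. No check failed.

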